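# Open the push-and-turn descaler jug and hold its cap

## Task

Get the descaler jug ready for descaling the coffee machine: lift off the dosing cup that covers its cap and set it down, mouth down as it is and without dropping it, in the small white footed dish, where it stays. Then press the jug's push-and-turn safety cap firmly down, keep pressing while twisting it counter-clockwise until it comes free, and lift it off. Finish while still holding the cap level and still, five to ten centimetres straight above the open mouth so that drips fall back in; the jug stays standing on the worktop where it is, and everything else is left alone.

Things in the scene. Friction and masses are not known exactly. Their poses are not given: they have to be found in the camera images.
- jug: Light grey plastic descaler jug, full, 1.9 kg, loose, 92 mm wide (y), 94 mm high body from x = -54 to +114 mm; a tower under the neck, an arched handle (top 135 mm high) at +x. Origin: on the neck's axis at the underside, z up. Neck 32 mm across with three bayonet lugs, 41 mm across, that lock the cap's lugs; a pull before the cap is turned only lifts the jug.
- jug_mouth (a point): Centre of the jug's mouth rim, on the neck's axis, 165 mm above the jug's underside.
- cap: Dark grey ribbed round push-and-turn cap, 50 mm across, 26.5 mm high, 50 g, hidden under the dosing cup at first. Origin: centre of its lower edge, z up. Locked, its lower edge is 15 mm below the mouth rim, its top 11.5 mm above. Pressed, it turns counter-clockwise seen from above; 40 to 80 degrees from the start (best 60) it lifts straight off; it meets a stop at about 85.
- cap_liner (a joint): Spring disc inside the cap that keeps it locked: travel in m, 0 locked, grows as the cap is pressed down. Pressing takes 8 N to start and 16 N at the stop, 5 mm down; the cap can turn from 3.2 mm down (about 13 N). -0.002 when the cap is off.
- dosing_cup: Frosted round plastic dosing cup, 39 mm high, 64 mm across its mouth, 58 mm at its closed end, 30 g, mouth down over the cap and resting on its top. Origin: centre of its mouth plane, z up to the closed end. At first the closed end is 14.5 mm above the jug's mouth rim. It has 2 mm of play round the cap: lift it straight up, 40 mm to be clear.
- dish: Small white porcelain dish on a foot, 88 mm across the rim, 34 mm high, with a shallow conical inside, loose. Origin: centre of its underside. The mouth of the dosing cup rests on the cone about 29 mm above the worktop.
- mug: White mug, 80 mm across, 91 mm high; bystander.
- teaspoon: Steel teaspoon, 138 mm long, lying; bystander.
- capsule_a: Black coffee capsule, 36 mm across, 28 mm high; bystander.
- capsule_b: Brown coffee capsule, 36 mm across, 28 mm high; bystander.
- jar: Glass jar with a yellow lid, 65 mm across, 95 mm high; bystander.
- keys: Bunch of keys lying flat, about 120 mm long; bystander.
There are look-alikes about, which are no part of the job. Leave any pink look-alike of the dosing_cup alone.

How it is judged:
By the outcome, as a careful person would: the job done as asked, in the order asked, and still so for the second after the job is handed in, while the arm keeps its last pose, push and grip.
It also fails if it takes over 48 s, if anything falls off the work surface, if the arm or the gripper's body presses on something with over 40 N, if the wrist force passes 120 N, or if a joint passes its speed limit or range.

## Robot

A 7-joint arm with a two-finger parallel gripper is mounted at the origin on a cart in front of the work surface, level with it; the furniture and walls round the work are solid. World frame = base frame: x ahead of the robot, y to its left, z up, the work surface at z = 0. Lengths are in mm, angles in rad, forces in N, time in s.
With the tool pointing down it reaches from about 350 to 900 mm from the base axis. Payload 8.1 kg.
Tool frame: the origin (TCP) lies at the centre of the arm's flange, where the gripper is bolted on; the fingertips stand 178 mm ahead of it and the grasp point (between the pads) lies 159 mm ahead of it (arm.grip_point_offset is the z of the grasp point in the tool frame, in mm); z points along the fingers, y is the line along which they close (so a half turn about z gives the same grasp; the last joint's range is limited). The gripper opens to 92 mm and grips with 3 to 60 N. Pads are 19 mm wide; open, the fingers measure 130 mm over their backs; the gripper's body (75 mm by 190 mm) begins 47 mm behind the grasp point.
Start: joints at [1.141, 0.434, 0.025, 1.573, -0.012, 1.134, -0.075], TCP at [200.61, -591.936, 404.742] pointing down, gripper open.
Joint ranges: [-2.62, 2.62], [-0.44, 2.09], [-1.27, 1.32], [0.08, 2.57], [-1.32, 4.46], [0.12, 2], [-2.74, 2.74]. Speed limits (rad/s): [2.22, 2.22, 3.01, 3.01, 3.14, 3.14, 3.14].

## Interface

Orientations are given as a rotation vector (axis times angle).
In Python, from bench import arm gives the robot as it stands.
- The arm moves only by the shell command python3 -m handwheel 'ROWS' [OPENING] [FORCE]. ROWS is JSON, a list of rows, each an object of numbers: "dx", "dy", "dz": the shift along the tool's x, y, z scaled (see below); "rx", "ry", "rz": the turn, a rotation vector about the tool's x, y, z scaled (see below). A call has 1 to 8 rows; each row is the pose to reach, as a shift and turn from the pose commanded when the call began, along the tool's axes at that moment; what a row does not reach only later rows make up. The controller multiplies each number of a shift by 0.3 m and each number of a turn by 30 degrees. A row lasts 1/12 s, in which the tool goes at most 41.7 mm and 7.16 degrees, less where a joint would pass 70% of its speed; a pose out of reach is approached as far as the arm can. A call with a number of a shift or a turn outside -1 to 1 is refused whole. A call with a gripper value outside its range is refused whole. OPENING is the closure, from -1 (fully open) to 1 (shut), set as the call begins (- or left out, the last holds). The fingers move at their own pace and stop on an object; FORCE is the grip in N (left out, the last holds). Time passes only in rows, so rows that repeat a pose let the fingers close. It gives the time, the measured TCP pose, the force, the opening and the grip force at its end, in the units of the state.
- arm.get_obs(): the state, without advancing time (a new reading comes with each control period).
- arm.grab_frame(name): name is "side" or "top" or "wrist"; returns a dict with "color" (400x640x3 uint8, red, green, blue), "fx", "fy", "cx", "cy" (pixels), "position" and "rotation" of the camera in the world. Camera axes: x right, y down, z forward; pixel columns grow to the right and rows downward; lengths in mm; the calibration is good to about 2 mm. A picture is of the moment at which its call begins. There is no depth.
- arm.sign_off(): hands the job in; it is judged then, once.
Trained networks look in a picture, given as the dict that the camera call returned (one of the last four; its "shot" number tells which), for a name from the list of things; names that differ only in an ending like _2 or _b are one class to them, and where a whole thing is asked for, a point or a joint stands for the part that bears it (a point fixed in the world has none). Each returns a list of dicts, best first, with "confidence" (0 to 1); they miss things now and then, are a little off and sometimes report something else, mostly with a low value. They report only what shows in the picture. A call takes as long as a camera call. They do not tell look-alikes from the thing itself.
- arm.recognise(picture, thing): "position" ([column, row] as shares, 0 to 1, of the picture: columns of its width, rows of its height, amid what is visible of it).
- arm.masks_of(picture, thing): "mask" (400x640 bool, what is visible of it) and "position" ([column, row] as shares, 0 to 1, of the picture: columns of its width, rows of its height, amid what is visible of it).
- arm.mark_of(picture, thing): "position" ([column, row] as shares, 0 to 1, of the picture: columns of its width, rows of its height: a listed point, or the origin of a listed thing).
The state is a dict: "clock": time; "joint_pos": joint angles; "qvel": joint speeds; "joint_torque": joint torques, N m; "position": TCP position; "tcp_rot": TCP orientation; "contact_force": force on the tool from outside, world axes, zero at the start; "torque": the same for the moment, N m; "opening": finger opening in mm; "gripper_force": force on a finger pad.
Only numpy, scipy, OpenCV 4.12 (cv2) and the standard library are available. Lean on these libraries where they do the work, as an engineer would, in place of code of your own. Each camera call takes 0.05 s, during which the arm holds its last target. There are 200 camera calls.

## Working session

There is one attempt and no reset: what is moved stays moved. The work goes in short steps, Python scripts to look and compute and a shell command to move; the robot and the scene stay as the last step left them, time stands still between calls to the robot, and variables do not carry over. Pictures are saved under pics/ and viewed, at most 10 in all, crops included, and the job is handed in when it is done.

```bash
mkdir -p pics; cat > h.py <<'E'
import numpy as np,cv2
from bench import arm
from scipy.spatial.transform import Rotation as R
def P(f):
    Rm=np.array(f["rotation"],float)
    if Rm.size==3: Rm=R.from_rotvec(Rm.ravel()).as_matrix()
    return Rm.reshape(3,3),np.array(f["position"],float)
def ray(f,s):
    Rm,p=P(f);u=s[0]*640;v=s[1]*400
    d=Rm@np.array([(u-f["cx"])/f["fx"],(v-f["cy"])/f["fy"],1]);return p,d/np.linalg.norm(d)
def tri(a,b):
    (p,d),(q,e)=a,b
    A=np.stack([d,-e],1);t=np.linalg.lstsq(A,q-p,rcond=None)[0]
    x=p+t[0]*d;y=q+t[1]*e;return (x+y)/2,np.linalg.norm(x-y)
def onz(r,z): return r[0]+r[1]*(z-r[0][2])/r[1][2]
def proj(f,X):
    Rm,p=P(f);c=Rm.T@(np.array(X,float)-p);return f["fx"]*c[0]/c[2]+f["cx"],f["fy"]*c[1]/c[2]+f["cy"]
def save(f,n): cv2.imwrite("pics/"+n,f["color"][...,::-1])
E
python3 - <<'E'
from h import *
np.set_printoptions(precision=1,suppress=True)
o=arm.get_obs();print(o["clock"],o["position"],o["tcp_rot"],arm.grip_point_offset,o["contact_force"])
s=arm.grab_frame("side");t=arm.grab_frame("top")
im=np.vstack([s["color"],t["color"]]);im=cv2.resize(im,(480,600),interpolation=cv2.INTER_AREA)
save(s,"s0.png");save(t,"t0.png");cv2.imwrite("pics/both.png",im[...,::-1])
for n in ["dosing_cup","dish","jug","jug_mouth","mug","jar"]:
    for nm,f in (("s",s),("t",t)):
        for m in arm.mark_of(f,n)[:4]:
            print(n,nm,np.array(m["position"])*[640,400],round(m["confidence"],2),onz(ray(f,m["position"]),0 if n!="dosing_cup" else 140.5))
print(s["position"],t["position"],s["fx"],t["fx"],P(t)[0],P(s)[0])
E
```

```text
0.0 [ 200.5 -591.7  403.9] [-3.1 -0.5  0. ] 159.20000000000002 [ 1.1 -0.9  0.6]
dosing_cup s [228.6 264.8] 0.96 [ 716.7 -383.5  140.5]
dosing_cup s [248.8 197.4] 0.85 [ 454.1 -222.8  140.5]
dosing_cup s [299.4 201.4] 0.22 [545.9 -89.2 140.5]
dosing_cup t [387.8 194.6] 0.92 [ 489.5 -222.   140.5]
dosing_cup t [410.9 167.1] 0.83 [ 556.  -309.8  140.5]
dosing_cup t [375.5 252. ] 0.75 [ 334.7 -146.2  140.5]
dish s [347.4 209.5] 0.76 [494.9 122.6   0. ]
dish t [274.6 228.7] 0.67 [487.2 128.5   0. ]
jug s [252.5 237.5] 0.75 [ 484.1 -232.2    0. ]
jug s [248.6 197. ] 0.6 [ 266.6 -160.9    0. ]
jug t [381.9 207.5] 0.76 [ 480.6 -222.4    0. ]
jug_mouth s [250.9 194.6] 0.75 [ 256.4 -147.9    0. ]
jug_mouth t [388.3 190.6] 0.69 [ 530.7 -256.7    0. ]
mug s [375.9 176.4] 0.95 [362.5 328.2   0. ]
mug t [217.6 278. ] 0.96 [373.1 331.6   0. ]
jar s [359.  255.2] 0.78 [716.7  35.1   0. ]
jar t [288.5 157.1] 0.9 [712.6  37.3   0. ]
[1706.1 -642.2 1092.5] [ 231.6   44.9 1405.2] 508.06253871398417 445.73628723876726 [[-0.2 -1.   0.2]
 [-1.   0.2 -0. ]
 [-0.  -0.2 -1. ]] [[ 0.5  0.5 -0.7]
 [ 0.9 -0.3  0.4]
 [ 0.  -0.8 -0.6]]
```

View pics/t0.png

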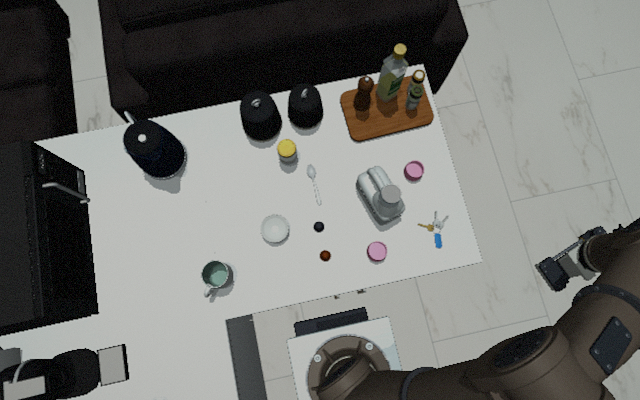

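View pics/s0.png

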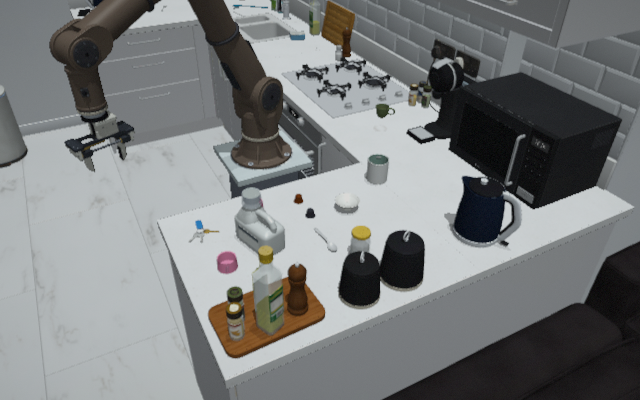

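Candidates for the dosing cup: the frosted one on the jug (top 388,195; side 249,197), pink (top 414,170; side 228,263), pink (top 377,252). By the description, it's the frosted one on the jug. The dish is at top (275,229), side (347,204).

```bash
python3 - <<'E'
from h import *
np.set_printoptions(precision=1,suppress=True)
s=arm.grab_frame("side");t=arm.grab_frame("top")
F={"s":s,"t":t}
def best(fn,n,f,near):
    r=[m for m in fn(f,n) if np.hypot(*(np.array(m["position"])*[640,400]-near))<25]
    return r[0] if r else None
for n,ns,nt in (("dosing_cup",(249,197),(388,195)),("jug_mouth",(250,195),(388,191)),("dish",(347,205),(275,229)),("jug",(252,237),(382,207))):
    a=best(arm.mark_of,n,s,ns);b=best(arm.mark_of,n,t,nt)
    if a and b: print(n,tri(ray(s,a["position"]),ray(t,b["position"])))
    a=best(arm.masks_of,n,s,ns);b=best(arm.masks_of,n,t,nt)
    for k,m in (("s",a),("t",b)):
        if m is not None:
            ys,xs=np.where(m["mask"]);print(" mask",k,xs.min(),xs.max(),ys.min(),ys.max(),len(xs))
    if a and b: print(" maskc",tri(ray(s,a["position"]),ray(t,b["position"])))
o=arm.get_obs();Rm=R.from_rotvec(o["tcp_rot"]).as_matrix();print(Rm,o["joint_pos"])
c=lambda f,x,y,k:cv2.resize(f["color"][y-40:y+40,x-50:x+50],None,fx=k,fy=k,interpolation=cv2.INTER_CUBIC)
cv2.imwrite("pics/crop.png",np.hstack([c(s,250,220,4),c(t,385,195,4)])[...,::-1])
E
```

```text
dosing_cup (array([ 480.8, -222. ,  149. ]), np.float64(12.000681761481795))
 mask t 379 400 184 206 413
jug_mouth (array([ 492.5, -224.5,  163.9]), np.float64(2.7807448348370243))
 mask t 355 404 166 225 1452
dish (array([484.9, 132.1,   5.5]), np.float64(1.8969619343835138))
 mask s 335 359 193 211 333
 mask t 260 287 215 242 622
 maskc (array([486.6, 121.1,  23.1]), np.float64(1.2540896305451832))
jug (array([ 489.1, -230.2,    8.1]), np.float64(8.167766210513573))
 mask s 234 285 206 255 1736
 mask t 354 403 167 224 1403
 maskc (array([ 509.5, -216. ,   38.2]), np.float64(23.60110666984388))
[[ 0.9  0.3  0. ]
 [ 0.3 -0.9 -0. ]
 [-0.   0.  -1. ]] [ 1.1  0.4  0.   1.6 -0.   1.1 -0.1]
```

View pics/crop.png

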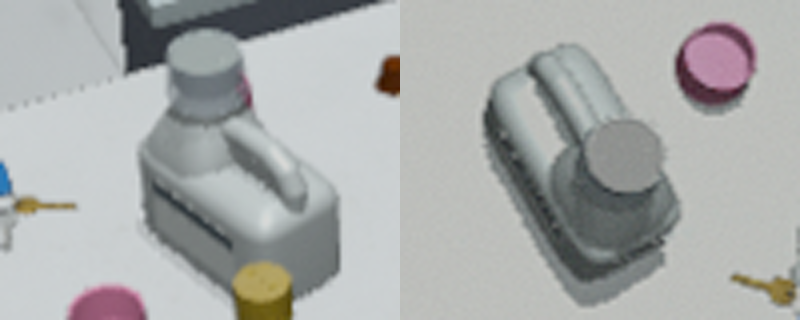

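The crop confirms the frosted grey cup on the jug. Its disc centre is at about (391,194) in the top view and (252,193) in the side view. The pink cups are separate.

```bash
cat >> h.py <<'E'
np.set_printoptions(precision=3,suppress=True)
def go(x,y,z,yaw=None):
    """print shift in handwheel units; x,y,z = target of grasp point; yaw of tool y axis (deg)"""
    o=arm.get_obs();Rm=R.from_rotvec(o["tcp_rot"]).as_matrix();g=o["position"]+Rm[:,2]*159.2
    yw=np.degrees(np.arctan2(Rm[1,1],Rm[0,1]))
    print("grip",g,"yaw y",yw,"tilt",np.degrees(np.arccos(-Rm[2,2])),"d units",Rm.T@(np.array([x,y,z])-g)/300,"clock",o["clock"],"F",o["contact_force"],"j",o["joint_pos"])
    if yaw is not None: print("rz units",-(((yaw-yw+180)%360)-180)/30)
E
python3 - <<'E'
from h import *
s=arm.grab_frame("side");t=arm.grab_frame("top")
print(onz(ray(s,(251.7/640,193/400)),179.5),onz(ray(t,(391/640,194.2/400)),179.5),tri(ray(s,(251.7/640,193/400)),ray(t,(391/640,194.2/400))))
go(486,-226,245)
E
```

```text
[ 487.843 -223.739  179.5  ] [ 480.676 -223.004  179.5  ] (array([ 481.901, -222.849,  175.506]), np.float64(2.1999077853482194))
grip [ 200.643 -591.923  245.548] yaw y -71.27775910361538 tilt 0.0040495853880957436 d units [ 1.292 -0.85   0.002] clock 1.7 F [-0.665  0.193 -0.274] j [ 1.141  0.434  0.025  1.573 -0.012  1.134 -0.075]
```

```bash
R1='x'; python3 -m handwheel '[{"dx":0.1,"dy":-0.06,"dz":-0.05},{"dx":0.2,"dy":-0.13,"dz":-0.1},{"dx":0.31,"dy":-0.2,"dz":-0.15},{"dx":0.42,"dy":-0.27,"dz":-0.15},{"dx":0.53,"dy":-0.34,"dz":-0.15},{"dx":0.62,"dy":-0.4,"dz":-0.15},{"dx":0.67,"dy":-0.43,"dz":-0.15},{"dx":0.7,"dy":-0.45,"dz":-0.15}]' -1 20
python3 -m handwheel '[{"dx":0.1,"dy":-0.07},{"dx":0.2,"dy":-0.14},{"dx":0.31,"dy":-0.2},{"dx":0.41,"dy":-0.27},{"dx":0.5,"dy":-0.34},{"dx":0.54,"dy":-0.37},{"dx":0.54,"dy":-0.37},{"dx":0.54,"dy":-0.37}]'
python3 - <<'E'
from h import *
w=arm.grab_frame("wrist");save(w,"w1.png")
go(486,-226,245)
for n in ("dosing_cup","jug_mouth"):
    for m in arm.mark_of(w,n)[:3]: print(n,np.array(m["position"])*[640,400],m["confidence"],onz(ray(w,m["position"]),140.5 if n=="dosing_cup" else 165))
for m in arm.masks_of(w,"dosing_cup")[:3]:
    ys,xs=np.where(m["mask"]);print("mask",xs.min(),xs.max(),ys.min(),ys.max(),len(xs),m["confidence"])
E
```

```text
grip [ 200.629 -591.953  245.536] yaw y -71.28078460100492 tilt 0.0038021354966637903 d units [ 1.292 -0.85   0.002] clock 1.75 F [ 0.349 -0.533  0.338] j [ 1.141  0.435  0.025  1.573 -0.012  1.134 -0.075]schema error: expected keys dx, dy, dz, rx, ry, rz
schema error: expected keys dx, dy, dz, rx, ry, rz
```

View pics/w1.png

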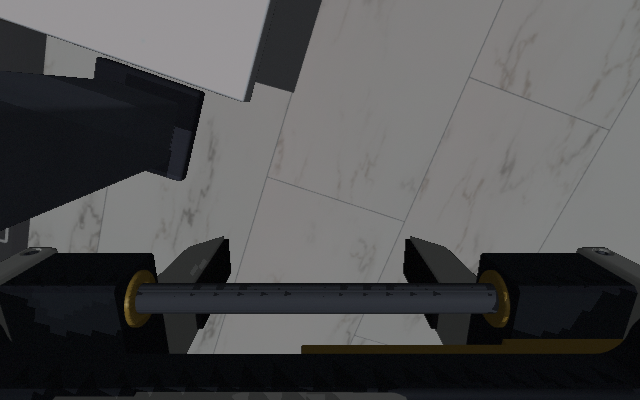

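The move was refused because all six keys are required; the picture just shows the floor and the gripper. Retyping it.

```bash
python3 -m handwheel '[{"dx":0.1,"dy":-0.06,"dz":-0.05,"rx":0,"ry":0,"rz":0},{"dx":0.2,"dy":-0.13,"dz":-0.1,"rx":0,"ry":0,"rz":0},{"dx":0.31,"dy":-0.2,"dz":-0.15,"rx":0,"ry":0,"rz":0},{"dx":0.42,"dy":-0.27,"dz":-0.15,"rx":0,"ry":0,"rz":0},{"dx":0.53,"dy":-0.34,"dz":-0.15,"rx":0,"ry":0,"rz":0},{"dx":0.62,"dy":-0.4,"dz":-0.15,"rx":0,"ry":0,"rz":0},{"dx":0.67,"dy":-0.43,"dz":-0.15,"rx":0,"ry":0,"rz":0},{"dx":0.7,"dy":-0.45,"dz":-0.15,"rx":0,"ry":0,"rz":0}]' -1 20
python3 -m handwheel '[{"dx":0.1,"dy":-0.07,"dz":0,"rx":0,"ry":0,"rz":0},{"dx":0.2,"dy":-0.14,"dz":0,"rx":0,"ry":0,"rz":0},{"dx":0.31,"dy":-0.2,"dz":0,"rx":0,"ry":0,"rz":0},{"dx":0.41,"dy":-0.27,"dz":0,"rx":0,"ry":0,"rz":0},{"dx":0.5,"dy":-0.34,"dz":0,"rx":0,"ry":0,"rz":0},{"dx":0.54,"dy":-0.37,"dz":0,"rx":0,"ry":0,"rz":0},{"dx":0.54,"dy":-0.37,"dz":0,"rx":0,"ry":0,"rz":0},{"dx":0.54,"dy":-0.37,"dz":0,"rx":0,"ry":0,"rz":0}]'
python3 - <<'E'
from h import *
w=arm.grab_frame("wrist");save(w,"w2.png")
go(486,-226,245)
for n in ("dosing_cup","jug_mouth"):
    for m in arm.mark_of(w,n)[:3]: print(n,np.array(m["position"])*[640,400],m["confidence"],onz(ray(w,m["position"]),140.5 if n=="dosing_cup" else 165))
for m in arm.masks_of(w,"dosing_cup")[:3]:
    ys,xs=np.where(m["mask"]);print("mask",xs.min(),xs.max(),ys.min(),ys.max(),len(xs),m["confidence"])
E
```

```text
clock: 2.57
position: [358.1, -394.2, 450.0]
tcp_rot: [-3.099, -0.517, -0.002]
contact_force: [0.6, -0.2, -0.2]
opening: 92.1
gripper_force: 0.0
clock: 3.23
position: [474.1, -239.8, 449.6]
tcp_rot: [3.099, 0.512, -0.001]
contact_force: [0.4, -0.2, -0.4]
opening: 91.6
gripper_force: 0.0
grip [ 473.349 -240.983  290.412] yaw y -71.35741438482144 tilt 0.05825084683490969 d units [ 0.056 -0.034  0.151] clock 3.2833 F [-0.827 -0.119  0.033] j [ 0.516  0.258 -0.184  1.722  0.052  1.166 -0.928]
dosing_cup [305.088 176.8  ] 0.68 [ 480.558 -227.134  140.5  ]
dosing_cup [239.104 231.32 ] 0.65 [ 410.609 -184.703  140.5  ]
dosing_cup [425.6 113.4] 0.6 [ 565.671 -306.662  140.5  ]
mask 212 262 210 262 1707 0.83
mask 267 340 139 220 4878 0.69
mask 401 461 88 141 2595 0.56
```

View pics/w2.png

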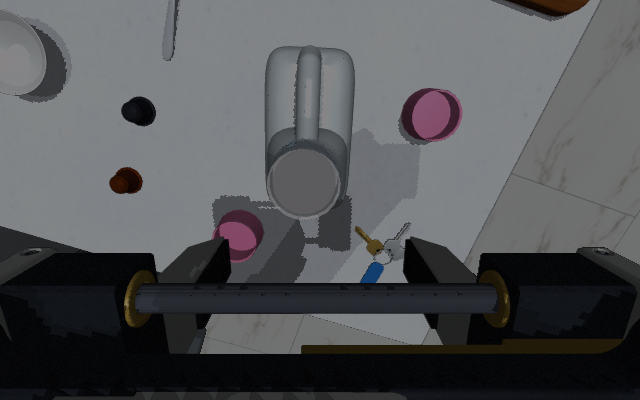

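The view shows the frosted cup's disc centred at (304,181), radius about 36 px. The handle runs along tool +x, and the pink cups are at (432,115) and (239,236).

```bash
python3 - <<'E'
from h import *
w=arm.grab_frame("wrist")
ks=[m for m in arm.masks_of(w,"dosing_cup") if abs(m["position"][0]*640-304)<12]
if ks:
    m=ks[0]["mask"].astype(np.uint8);c=max(cv2.findContours(m,0,2)[0],key=cv2.contourArea);print(cv2.minEnclosingCircle(c),cv2.fitEllipse(c))
g=cv2.medianBlur(cv2.cvtColor(w["color"],cv2.COLOR_RGB2GRAY),3)
for p in (20,14): print(cv2.HoughCircles(g[110:240,240:370],cv2.HOUGH_GRADIENT,1.2,30,param1=80,param2=p,minRadius=28,maxRadius=42))
c=onz(ray(w,(304/640,181/400)),179.5);print(c,w["fx"],w["position"])
go(c[0],c[1],240)
E
```

```text
((302.8648681640625, 177.48648071289062), 40.52950668334961) ((302.6661682128906, 177.4531707763672), (73.89253997802734, 80.48128509521484), 9.06663990020752)
[[[63.   70.2  34.72]]]
[[[63.   70.2  34.72]
  [27.    6.6  29.08]]]
[ 485.174 -227.276  179.5  ] 330.1601969800145 [ 546.319 -216.6    429.318]
grip [ 473.309 -240.803  290.522] yaw y -71.40617800215634 tilt 0.024156682106185608 d units [ 0.052 -0.03   0.168] clock 3.5333 F [ 0.788 -0.308 -0.115] j [ 0.517  0.258 -0.185  1.722  0.051  1.166 -0.929]
```

```bash
python3 -m handwheel '[{"dx":0.03,"dy":-0.02,"dz":0.05,"rx":0,"ry":0,"rz":0},{"dx":0.052,"dy":-0.033,"dz":0.15,"rx":0,"ry":0,"rz":0},{"dx":0.052,"dy":-0.033,"dz":0.22,"rx":0,"ry":0,"rz":0},{"dx":0.052,"dy":-0.033,"dz":0.28,"rx":0,"ry":0,"rz":0},{"dx":0.052,"dy":-0.033,"dz":0.33,"rx":0,"ry":0,"rz":0},{"dx":0.052,"dy":-0.033,"dz":0.37,"rx":0,"ry":0,"rz":0},{"dx":0.052,"dy":-0.033,"dz":0.4,"rx":0,"ry":0,"rz":0},{"dx":0.052,"dy":-0.033,"dz":0.4,"rx":0,"ry":0,"rz":0}]' -1 20
python3 - <<'E'
from h import *
go(485,-226.5,170.5)
w=arm.grab_frame("wrist");s=arm.grab_frame("side");a=cv2.resize(s["color"][160:260,190:310],(480,400),interpolation=cv2.INTER_CUBIC)
cv2.imwrite("pics/g1.png",np.hstack([cv2.resize(w["color"],(320,200)),cv2.resize(a,(240,200))])[...,::-1])
E
```

```text
clock: 4.2
position: [484.8, -225.5, 328.1]
tcp_rot: [-3.099, -0.509, 0.004]
contact_force: [0.2, 0.9, 0.1]
opening: 91.8
gripper_force: 0.0
grip [ 484.389 -225.389  168.875] yaw y -71.33075979484411 tilt 0.1608432043346747 d units [ 0.001  0.004 -0.005] clock 4.2 F [0.158 0.906 0.068] j [ 0.48   0.381 -0.19   1.875  0.09   0.896 -0.998]
```

View pics/g1.png

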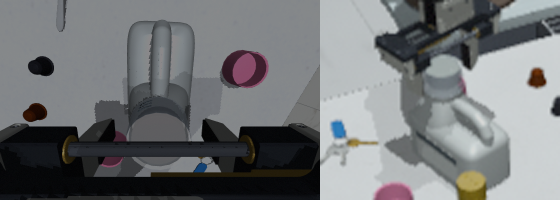

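The cup is centred between the fingers (midpoint about 160, cup at 161, in the half-size view). Closing.

```bash
python3 -m handwheel '[{"dx":0,"dy":0,"dz":-0.005,"rx":0,"ry":0,"rz":0},{"dx":0,"dy":0,"dz":-0.005,"rx":0,"ry":0,"rz":0},{"dx":0,"dy":0,"dz":-0.005,"rx":0,"ry":0,"rz":0},{"dx":0,"dy":0,"dz":-0.005,"rx":0,"ry":0,"rz":0},{"dx":0,"dy":0,"dz":-0.005,"rx":0,"ry":0,"rz":0},{"dx":0,"dy":0,"dz":-0.005,"rx":0,"ry":0,"rz":0},{"dx":0,"dy":0,"dz":-0.005,"rx":0,"ry":0,"rz":0},{"dx":0,"dy":0,"dz":-0.005,"rx":0,"ry":0,"rz":0}]' 1 12
python3 -c "
from h import *
go(485,-226.5,260)"
```

```text
clock: 4.97
position: [485.7, -225.2, 331.5]
tcp_rot: [3.1, 0.511, 0.001]
contact_force: [-0.6, 0.6, 2.0]
opening: 62.3
gripper_force: 12.1
grip [ 485.734 -225.219  172.27 ] yaw y -71.28037995100638 tilt 0.024351585540439476 d units [-0.004  0.003 -0.292] clock 4.9667 F [-0.56   0.625  1.996] j [ 0.48   0.377 -0.191  1.871  0.089  0.901 -0.997]
```

```bash
python3 -m handwheel '[{"dx":0,"dy":0,"dz":-0.02,"rx":0,"ry":0,"rz":0},{"dx":0,"dy":0,"dz":-0.05,"rx":0,"ry":0,"rz":0},{"dx":0,"dy":0,"dz":-0.1,"rx":0,"ry":0,"rz":0},{"dx":0,"dy":0,"dz":-0.15,"rx":0,"ry":0,"rz":0},{"dx":0,"dy":0,"dz":-0.2,"rx":0,"ry":0,"rz":0},{"dx":0,"dy":0,"dz":-0.24,"rx":0,"ry":0,"rz":0},{"dx":0,"dy":0,"dz":-0.26,"rx":0,"ry":0,"rz":0},{"dx":0,"dy":0,"dz":-0.26,"rx":0,"ry":0,"rz":0}]'
python3 - <<'E'
from h import *
go(485.7,129,200)
w=arm.grab_frame("wrist");s=arm.grab_frame("side");a=cv2.resize(s["color"][140:240,190:310],(480,400),interpolation=cv2.INTER_CUBIC)
cv2.imwrite("pics/g2.png",np.hstack([cv2.resize(w["color"],(320,200)),cv2.resize(a,(240,200))])[...,::-1])
t=arm.grab_frame("top")
for k,f in (("s",s),("t",t)):
  for m in arm.masks_of(f,"dish")[:1]:
    q,_=cv2.minEnclosingCircle(max(cv2.findContours(m["mask"].astype(np.uint8),0,2)[0],key=cv2.contourArea))
    print(k,q,onz(ray(f,(q[0]/640,q[1]/400)),34 if k=="t" else 26),m["confidence"])
E
```

```text
clock: 5.63
position: [485.9, -225.3, 411.1]
tcp_rot: [3.098, 0.511, 0.004]
contact_force: [1.0, 0.2, -0.4]
opening: 62.3
gripper_force: 12.0
grip [ 486.35  -225.437  251.865] yaw y -71.28021577702316 tilt 0.1674576701400022 d units [ 0.377 -1.12   0.172] clock 5.6333 F [ 1.035  0.157 -0.358] j [ 0.487  0.296 -0.195  1.771  0.064  1.078 -0.974]
s (347.0, 200.0) [475.203 131.219  26.   ] 0.71
t (273.5, 228.77777099609375) [481.425 129.99   34.   ] 0.8
```

View pics/g2.png

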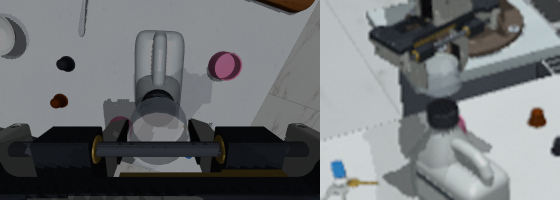

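The cup is off and held, and the dark cap is bare on the jug. Moving most of the way to the dish, then looking.

```bash
python3 -m handwheel '[{"dx":0.02,"dy":-0.07,"dz":0,"rx":0,"ry":0,"rz":0},{"dx":0.05,"dy":-0.18,"dz":0,"rx":0,"ry":0,"rz":0},{"dx":0.08,"dy":-0.3,"dz":0,"rx":0,"ry":0,"rz":0},{"dx":0.11,"dy":-0.42,"dz":0,"rx":0,"ry":0,"rz":0},{"dx":0.14,"dy":-0.54,"dz":0,"rx":0,"ry":0,"rz":0},{"dx":0.18,"dy":-0.66,"dz":0,"rx":0,"ry":0,"rz":0},{"dx":0.2,"dy":-0.76,"dz":0,"rx":0,"ry":0,"rz":0},{"dx":0.2,"dy":-0.8,"dz":0,"rx":0,"ry":0,"rz":0}]'
python3 -m handwheel '[{"dx":0.02,"dy":-0.06,"dz":0.02,"rx":0,"ry":0,"rz":0},{"dx":0.03,"dy":-0.14,"dz":0.06,"rx":0,"ry":0,"rz":0},{"dx":0.03,"dy":-0.22,"dz":0.1,"rx":0,"ry":0,"rz":0},{"dx":0.03,"dy":-0.24,"dz":0.12,"rx":0,"ry":0,"rz":0},{"dx":0.03,"dy":-0.24,"dz":0.12,"rx":0,"ry":0,"rz":0}]'
python3 - <<'E'
from h import *
w=arm.grab_frame("wrist");save(w,"w3.png")
go(483,130,125)
for m in arm.mark_of(w,"dish")[:2]: print("mark",np.array(m["position"])*[640,400],m["confidence"],onz(ray(w,m["position"]),0))
for m in arm.masks_of(w,"dish")[:2]:
    c=max(cv2.findContours(m["mask"].astype(np.uint8),0,2)[0],key=cv2.contourArea);q,r=cv2.minEnclosingCircle(c);print("mask",q,r,m["confidence"],onz(ray(w,(q[0]/640,q[1]/400)),34),cv2.boundingRect(c))
E
```

```text
clock: 6.55
position: [464.7, 26.2, 408.9]
tcp_rot: [-3.096, -0.519, 0.0]
contact_force: [0.3, -0.2, 0.3]
opening: 62.0
gripper_force: 12.0
clock: 6.97
position: [449.7, 94.0, 371.6]
tcp_rot: [-3.098, -0.517, 0.005]
contact_force: [-0.1, -0.4, 0.0]
opening: 61.9
gripper_force: 12.0
grip [450.111  92.527 213.228] yaw y -71.17692011776263 tilt 0.12070976372767389 d units [ 0.145 -0.083  0.294] clock 7.0167 F [-0.016  0.175 -0.758] j [ 0.013  0.234 -0.393  1.976  0.109  0.954 -1.676]
mark [297.088 133.2  ] 0.62 [482.35  126.786   0.   ]
mask (296.2539978027344, 134.53208923339844) 47.878238677978516 0.85 [484.812 126.413  34.   ] (250, 87, 93, 96)
```

View pics/w3.png

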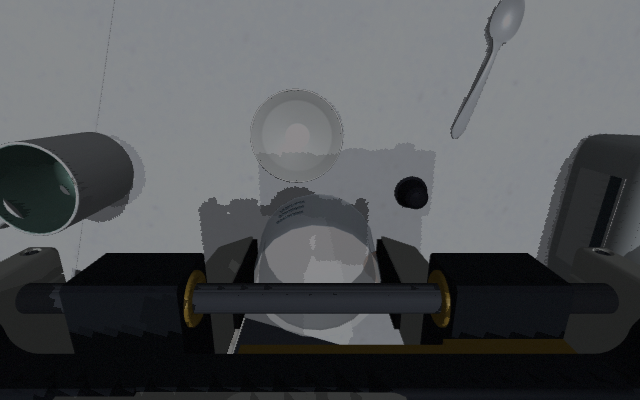

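The dish centre is at (296,135), which is about (484,127). The held cup is at (315,265).

```bash
python3 -m handwheel '[{"dx":0.05,"dy":-0.03,"dz":0.03,"rx":0,"ry":0,"rz":0},{"dx":0.11,"dy":-0.055,"dz":0.1,"rx":0,"ry":0,"rz":0},{"dx":0.145,"dy":-0.074,"dz":0.18,"rx":0,"ry":0,"rz":0},{"dx":0.145,"dy":-0.074,"dz":0.26,"rx":0,"ry":0,"rz":0},{"dx":0.145,"dy":-0.074,"dz":0.34,"rx":0,"ry":0,"rz":0},{"dx":0.145,"dy":-0.074,"dz":0.39,"rx":0,"ry":0,"rz":0},{"dx":0.145,"dy":-0.074,"dz":0.42,"rx":0,"ry":0,"rz":0},{"dx":0.145,"dy":-0.074,"dz":0.42,"rx":0,"ry":0,"rz":0}]'
python3 - <<'E'
from h import *
w=arm.grab_frame("wrist");s=arm.grab_frame("side");t=arm.grab_frame("top")
go(484,127.5,61.5)
a=s["color"][150:250,290:410];b=t["color"][180:280,215:335]
cv2.imwrite("pics/g3.png",np.hstack([cv2.resize(w["color"],(320,200)),cv2.resize(a,(240,200)),cv2.resize(b,(240,200))])[...,::-1])
E
```

```text
clock: 7.78
position: [485.0, 126.2, 245.9]
tcp_rot: [3.099, 0.508, -0.004]
contact_force: [-0.8, -0.6, -0.7]
opening: 61.8
gripper_force: 12.0
grip [485.846 127.256  89.094] yaw y -71.32651008483049 tilt 0.09850329344851169 d units [-0.006 -0.003  0.092] clock 7.9333 F [ 0.492 -0.303  0.135] j [-0.097  0.463 -0.349  2.02   0.241  0.696 -1.843]
```

View pics/g3.png

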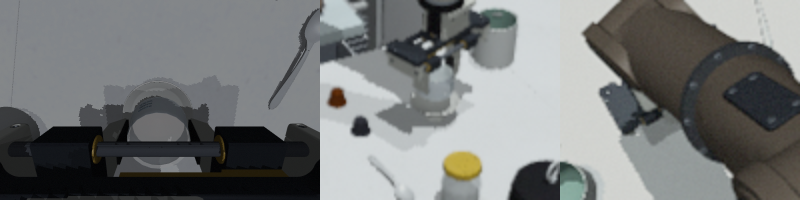

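```bash
python3 -m handwheel '[{"dx":-0.004,"dy":-0.002,"dz":0.02,"rx":0,"ry":0,"rz":0},{"dx":-0.004,"dy":-0.002,"dz":0.04,"rx":0,"ry":0,"rz":0},{"dx":-0.004,"dy":-0.002,"dz":0.055,"rx":0,"ry":0,"rz":0},{"dx":-0.004,"dy":-0.002,"dz":0.065,"rx":0,"ry":0,"rz":0},{"dx":-0.004,"dy":-0.002,"dz":0.073,"rx":0,"ry":0,"rz":0},{"dx":-0.004,"dy":-0.002,"dz":0.073,"rx":0,"ry":0,"rz":0}]'
python3 -m handwheel '[{"dx":0,"dy":0,"dz":0.004,"rx":0,"ry":0,"rz":0},{"dx":0,"dy":0,"dz":0.008,"rx":0,"ry":0,"rz":0},{"dx":0,"dy":0,"dz":0.011,"rx":0,"ry":0,"rz":0},{"dx":0,"dy":0,"dz":0.011,"rx":0,"ry":0,"rz":0}]'
python3 -c "
from h import *
go(484,127.5,61)"
```

```text
clock: 8.43
position: [483.4, 127.6, 224.8]
tcp_rot: [3.1, 0.511, -0.001]
contact_force: [0.3, -0.0, -0.2]
opening: 62.2
gripper_force: 12.0
clock: 8.77
position: [483.5, 127.6, 221.9]
tcp_rot: [3.1, 0.511, -0.0]
contact_force: [-0.4, -0.5, 0.3]
opening: 62.0
gripper_force: 12.0
grip [483.545 127.572  62.738] yaw y -71.28553457589041 tilt 0.003952984890932699 d units [0.001 0.001 0.006] clock 8.7667 F [-0.432 -0.493  0.252] j [-0.115  0.502 -0.331  2.044  0.266  0.636 -1.868]
```

```bash
python3 -m handwheel '[{"dx":0,"dy":0,"dz":0.003,"rx":0,"ry":0,"rz":0},{"dx":0,"dy":0,"dz":0.005,"rx":0,"ry":0,"rz":0},{"dx":0,"dy":0,"dz":0.006,"rx":0,"ry":0,"rz":0},{"dx":0,"dy":0,"dz":0.006,"rx":0,"ry":0,"rz":0}]'
python3 -m handwheel '[{"dx":0,"dy":0,"dz":0.002,"rx":0,"ry":0,"rz":0},{"dx":0,"dy":0,"dz":0.004,"rx":0,"ry":0,"rz":0},{"dx":0,"dy":0,"dz":0.004,"rx":0,"ry":0,"rz":0}]'
python3 -c "
from h import *
go(484,127.5,61)"
```

```text
clock: 9.1
position: [483.6, 127.7, 220.2]
tcp_rot: [-3.1, -0.511, -0.0]
contact_force: [0.8, 0.8, 0.8]
opening: 61.9
gripper_force: 12.0
clock: 9.35
position: [483.8, 127.9, 219.6]
tcp_rot: [-3.1, -0.511, -0.002]
contact_force: [-1.8, -0.3, 9.7]
opening: 62.3
gripper_force: 12.3
grip [483.973 127.918  60.438] yaw y -71.27644169248289 tilt 0.061991900062379944 d units [-0.     0.001 -0.002] clock 9.35 F [-1.837 -0.266  9.672] j [-0.117  0.506 -0.329  2.045  0.269  0.63  -1.871]
```

```bash
python3 -m handwheel '[{"dx":0,"dy":0,"dz":-0.003,"rx":0,"ry":0,"rz":0},{"dx":0,"dy":0,"dz":-0.003,"rx":0,"ry":0,"rz":0}]'
python3 -m handwheel '[{"dx":0,"dy":0,"dz":0,"rx":0,"ry":0,"rz":0},{"dx":0,"dy":0,"dz":0,"rx":0,"ry":0,"rz":0},{"dx":0,"dy":0,"dz":0,"rx":0,"ry":0,"rz":0},{"dx":0,"dy":0,"dz":0,"rx":0,"ry":0,"rz":0},{"dx":0,"dy":0,"dz":0,"rx":0,"ry":0,"rz":0}]' -0.7
python3 -m handwheel '[{"dx":0,"dy":0,"dz":-0.03,"rx":0,"ry":0,"rz":0},{"dx":0,"dy":0,"dz":-0.08,"rx":0,"ry":0,"rz":0},{"dx":0,"dy":0,"dz":-0.16,"rx":0,"ry":0,"rz":0},{"dx":0,"dy":0,"dz":-0.26,"rx":0,"ry":0,"rz":0},{"dx":0,"dy":0,"dz":-0.38,"rx":0,"ry":0,"rz":0},{"dx":0,"dy":0,"dz":-0.5,"rx":0,"ry":0,"rz":0},{"dx":0,"dy":0,"dz":-0.6,"rx":0,"ry":0,"rz":0},{"dx":0,"dy":0,"dz":-0.62,"rx":0,"ry":0,"rz":0}]'
python3 - <<'E'
from h import *
s=arm.grab_frame("side");w=arm.grab_frame("wrist")
go(485.5,-225.5,245)
a=s["color"][150:250,290:410];b=s["color"][150:250,190:310]
cv2.imwrite("pics/g4.png",np.hstack([cv2.resize(w["color"],(320,200)),cv2.resize(a,(240,200)),cv2.resize(b,(240,200))])[...,::-1])
E
```

```text
clock: 9.52
position: [483.6, 127.7, 220.1]
tcp_rot: [3.1, 0.511, 0.001]
contact_force: [-0.3, 0.5, 0.9]
opening: 62.1
gripper_force: 12.0
clock: 9.93
position: [483.5, 127.6, 219.8]
tcp_rot: [3.1, 0.511, -0.0]
contact_force: [0.5, -0.1, 0.0]
opening: 77.9
gripper_force: 0.0
clock: 10.6
position: [484.2, 128.4, 411.8]
tcp_rot: [-3.099, -0.511, -0.013]
contact_force: [1.1, -0.4, -0.1]
opening: 78.2
gripper_force: 0.0
grip [484.362 128.024 248.958] yaw y -71.28438623789263 tilt 0.24017944246201114 d units [-0.375  1.117  0.012] clock 10.7 F [-0.776  0.521  0.011] j [-0.035  0.262 -0.405  1.841  0.118  1.058 -1.73 ]
```

View pics/g4.png

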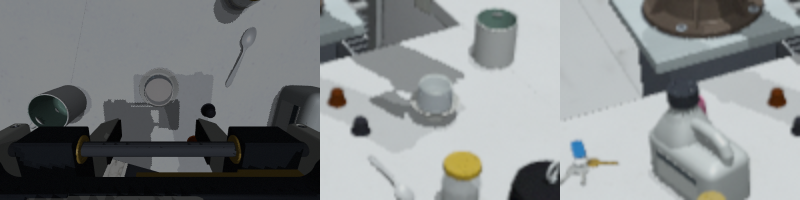

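The cup stands mouth down in the dish (side-crop centre about (434,95)), upright on the cone, and the cap is bare on the jug. Returning to the jug.

```bash
python3 -m handwheel '[{"dx":-0.03,"dy":0.07,"dz":-0.02,"rx":0,"ry":0,"rz":0},{"dx":-0.07,"dy":0.19,"dz":-0.05,"rx":0,"ry":0,"rz":0},{"dx":-0.11,"dy":0.32,"dz":-0.08,"rx":0,"ry":0,"rz":0},{"dx":-0.15,"dy":0.45,"dz":-0.1,"rx":0,"ry":0,"rz":0},{"dx":-0.19,"dy":0.58,"dz":-0.1,"rx":0,"ry":0,"rz":0},{"dx":-0.23,"dy":0.71,"dz":-0.1,"rx":0,"ry":0,"rz":0},{"dx":-0.27,"dy":0.83,"dz":-0.1,"rx":0,"ry":0,"rz":0},{"dx":-0.3,"dy":0.9,"dz":-0.1,"rx":0,"ry":0,"rz":0}]' -1
python3 -m handwheel '[{"dx":-0.05,"dy":0.08,"dz":0,"rx":0,"ry":0,"rz":0},{"dx":-0.1,"dy":0.16,"dz":0,"rx":0,"ry":0,"rz":0},{"dx":-0.12,"dy":0.21,"dz":0,"rx":0,"ry":0,"rz":0},{"dx":-0.12,"dy":0.217,"dz":0,"rx":0,"ry":0,"rz":0},{"dx":-0.12,"dy":0.217,"dz":0,"rx":0,"ry":0,"rz":0},{"dx":-0.12,"dy":0.217,"dz":0,"rx":0,"ry":0,"rz":0}]'
python3 - <<'E'
from h import *
w=arm.grab_frame("wrist")
for n,z in (("cap",150),("jug_mouth",165)):
    for m in arm.mark_of(w,n)[:2]: print(n,np.array(m["position"])*[640,400],m["confidence"],onz(ray(w,m["position"]),z))
for m in arm.masks_of(w,"cap")[:2]:
    c=max(cv2.findContours(m["mask"].astype(np.uint8),0,2)[0],key=cv2.contourArea);q,r=cv2.minEnclosingCircle(c);print("mask",q,r,m["confidence"],cv2.boundingRect(c),onz(ray(w,(q[0]/640,q[1]/400)),165))
g=cv2.medianBlur(cv2.cvtColor(w["color"],cv2.COLOR_RGB2GRAY),3)
print(w["position"],proj(w,(485,-226,176.5)))
go(485,-226,200)
E
```

```text
clock: 11.37
position: [483.9, -161.5, 434.3]
tcp_rot: [3.1, 0.504, -0.005]
contact_force: [0.3, 0.4, -0.2]
opening: 91.6
gripper_force: 0.0
clock: 11.87
position: [471.8, -229.1, 434.9]
tcp_rot: [-3.098, -0.512, 0.002]
contact_force: [0.3, 0.7, 0.4]
opening: 91.7
gripper_force: 0.0
cap [317.504 180.08 ] 0.82 [ 484.244 -225.435  150.   ]
mask (318.0, 186.9776153564453) 34.50341033935547 0.83 (285, 153, 66, 69) [ 482.569 -226.38   165.   ]
[ 544.931 -204.115  414.538] (np.float64(318.6280110234652), np.float64(187.79102015591175))
grip [ 472.003 -228.869  276.578] yaw y -71.16670586716373 tilt 0.027764889385008974 d units [0.044 0.005 0.255] clock 12.0667 F [ 0.162  0.409 -0.623] j [ 0.503  0.258 -0.191  1.758  0.053  1.131 -0.947]
```

```bash
python3 -m handwheel '[{"dx":0.02,"dy":0.002,"dz":0.03,"rx":0,"ry":0,"rz":0},{"dx":0.043,"dy":0.004,"dz":0.1,"rx":0,"ry":0,"rz":0},{"dx":0.043,"dy":0.004,"dz":0.18,"rx":0,"ry":0,"rz":0},{"dx":0.043,"dy":0.004,"dz":0.25,"rx":0,"ry":0,"rz":0},{"dx":0.043,"dy":0.004,"dz":0.31,"rx":0,"ry":0,"rz":0},{"dx":0.043,"dy":0.004,"dz":0.345,"rx":0,"ry":0,"rz":0},{"dx":0.043,"dy":0.004,"dz":0.362,"rx":0,"ry":0,"rz":0},{"dx":0.043,"dy":0.004,"dz":0.362,"rx":0,"ry":0,"rz":0}]' -1 55
python3 - <<'E'
from h import *
go(484.7,-225.8,168)
E
```

```text
clock: 12.73
position: [484.4, -226.8, 326.3]
tcp_rot: [-3.099, -0.511, 0.002]
contact_force: [-0.1, 0.2, 0.5]
opening: 91.8
gripper_force: 0.0
grip [ 484.107 -226.692  167.134] yaw y -71.25352140808799 tilt 0.09723362242289335 d units [ 0.003 -0.002 -0.003] clock 12.7333 F [-0.142  0.199  0.458] j [ 0.481  0.383 -0.188  1.877  0.09   0.891 -0.994]
```

```bash
python3 -m handwheel '[{"dx":0.002,"dy":-0.002,"dz":0,"rx":0,"ry":0,"rz":0},{"dx":0.002,"dy":-0.002,"dz":0,"rx":0,"ry":0,"rz":0},{"dx":0.002,"dy":-0.002,"dz":0,"rx":0,"ry":0,"rz":0},{"dx":0.002,"dy":-0.002,"dz":0,"rx":0,"ry":0,"rz":0},{"dx":0.002,"dy":-0.002,"dz":0,"rx":0,"ry":0,"rz":0},{"dx":0.002,"dy":-0.002,"dz":0,"rx":0,"ry":0,"rz":0},{"dx":0.002,"dy":-0.002,"dz":0,"rx":0,"ry":0,"rz":0},{"dx":0.002,"dy":-0.002,"dz":0,"rx":0,"ry":0,"rz":0}]' 1 55
python3 -c "
from h import *
go(484.7,-225.8,168)"
```

```text
clock: 13.4
position: [484.6, -225.7, 327.5]
tcp_rot: [-3.099, -0.512, 0.001]
contact_force: [-2.1, 4.6, 4.0]
opening: 50.2
gripper_force: 55.0
grip [ 484.509 -225.591  168.269] yaw y -71.25186031006439 tilt 0.06271235664133505 d units [0.    0.001 0.001] clock 13.4 F [-2.096  4.63   3.974] j [ 0.48   0.381 -0.189  1.877  0.089  0.892 -0.995]
```

```bash
python3 -m handwheel '[{"dx":0,"dy":0,"dz":0.004,"rx":0,"ry":0,"rz":0},{"dx":0,"dy":0,"dz":0.008,"rx":0,"ry":0,"rz":0},{"dx":0,"dy":0,"dz":0.012,"rx":0,"ry":0,"rz":0},{"dx":0,"dy":0,"dz":0.016,"rx":0,"ry":0,"rz":0},{"dx":0,"dy":0,"dz":0.016,"rx":0,"ry":0,"rz":0}]'
python3 -c "
from h import *
go(484.7,-225.8,163)"
```

```text
clock: 13.82
position: [484.6, -225.7, 323.2]
tcp_rot: [-3.099, -0.512, 0.0]
contact_force: [-4.9, 5.5, 14.9]
opening: 50.1
gripper_force: 55.0
grip [ 484.584 -225.586  164.043] yaw y -71.24678870064237 tilt 0.04070829899563953 d units [0.    0.001 0.003] clock 13.8167 F [-4.889  5.508 14.891] j [ 0.48   0.386 -0.189  1.882  0.091  0.883 -0.997]
```

```bash
python3 -m handwheel '[{"dx":0,"dy":0,"dz":0.004,"rx":0,"ry":0,"rz":0},{"dx":0,"dy":0,"dz":0.005,"rx":0,"ry":0,"rz":-0.1},{"dx":0,"dy":0,"dz":0.005,"rx":0,"ry":0,"rz":-0.25},{"dx":0,"dy":0,"dz":0.005,"rx":0,"ry":0,"rz":-0.4},{"dx":0,"dy":0,"dz":0.005,"rx":0,"ry":0,"rz":-0.5},{"dx":0,"dy":0,"dz":0.005,"rx":0,"ry":0,"rz":-0.5}]'
python3 -c "
from h import *
go(484.7,-225.8,163)
print(arm.get_obs()['torque'])
w=arm.grab_frame('wrist');print([(m['confidence'],m['position']) for m in arm.mark_of(w,'cap')[:1]])
for m in arm.mark_of(w,'jug')[:2]: print(onz(ray(w,m['position']),0))"
```

```text
clock: 14.32
position: [485.3, -226.2, 322.6]
tcp_rot: [3.004, 0.916, 0.003]
contact_force: [-3.9, 2.7, 15.4]
opening: 50.1
gripper_force: 55.0
grip [ 485.682 -226.235  163.366] yaw y -56.06662021192832 tilt 0.1357343828068728 d units [-0.002 -0.003  0.001] clock 14.3167 F [-3.854  2.734 15.391] j [ 0.527  0.393 -0.25   1.878  0.123  0.883 -0.762]
[ 0.899  0.702 -0.013]
[(0.95, [0.4908, 0.6395])]
[ 480.79  -225.827    0.   ]
```

```bash
python3 -m handwheel '[{"dx":0,"dy":0,"dz":0.002,"rx":0,"ry":0,"rz":-0.15},{"dx":0,"dy":0,"dz":0.002,"rx":0,"ry":0,"rz":-0.3},{"dx":0,"dy":0,"dz":0.002,"rx":0,"ry":0,"rz":-0.45},{"dx":0,"dy":0,"dz":0.002,"rx":0,"ry":0,"rz":-0.6},{"dx":0,"dy":0,"dz":0.002,"rx":0,"ry":0,"rz":-0.75},{"dx":0,"dy":0,"dz":0.002,"rx":0,"ry":0,"rz":-0.9},{"dx":0,"dy":0,"dz":0.002,"rx":0,"ry":0,"rz":-1},{"dx":0,"dy":0,"dz":0.002,"rx":0,"ry":0,"rz":-1}]'
python3 -c "
from h import *
go(484.7,-225.8,163)
print(arm.get_obs()['torque'])"
```

```text
clock: 15.13
position: [485.4, -226.0, 322.3]
tcp_rot: [2.664, 1.662, 0.003]
contact_force: [-3.7, 5.1, 19.0]
opening: 50.1
gripper_force: 55.0
grip [ 485.834 -226.128  163.112] yaw y -26.06521388663526 tilt 0.1538756558154703 d units [-0.001 -0.004  0.   ] clock 15.1333 F [-3.746  5.103 19.036] j [ 0.618  0.408 -0.374  1.87   0.187  0.894 -0.299]
[0.994 1.003 0.011]
```

```bash
python3 -m handwheel '[{"dx":0,"dy":0,"dz":0,"rx":0,"ry":0,"rz":-0.15},{"dx":0,"dy":0,"dz":0,"rx":0,"ry":0,"rz":-0.3},{"dx":0,"dy":0,"dz":0,"rx":0,"ry":0,"rz":-0.45},{"dx":0,"dy":0,"dz":0,"rx":0,"ry":0,"rz":-0.52},{"dx":0,"dy":0,"dz":0,"rx":0,"ry":0,"rz":-0.52}]'
python3 - <<'E'
from h import *
go(484.7,-225.8,163);print(arm.get_obs()['torque'])
s0=cv2.imread("pics/s0.png")[...,::-1];s=arm.grab_frame("side")
d=np.abs(s["color"].astype(int)-s0).sum(2)[218:258,230:290];print("lower jug diff",d.mean(),(d>60).mean())
E
```

```text
clock: 15.55
position: [485.5, -226.0, 322.3]
tcp_rot: [2.414, 2.007, 0.003]
contact_force: [-3.4, 4.0, 18.9]
opening: 49.9
gripper_force: 55.0
grip [ 486.013 -226.145  163.144] yaw y -10.518195287089956 tilt 0.17103224900985997 d units [ 0.    -0.005  0.   ] clock 15.55 F [-3.383  3.968 18.922] j [ 0.666  0.418 -0.438  1.866  0.221  0.902 -0.06 ]
[ 0.833  0.864 -0.041]
lower jug diff 26.19708333333333 0.09083333333333334
```

```bash
python3 -m handwheel '[{"dx":0,"dy":0,"dz":-0.01,"rx":0,"ry":0,"rz":0},{"dx":0,"dy":0,"dz":-0.02,"rx":0,"ry":0,"rz":0},{"dx":0,"dy":0,"dz":-0.03,"rx":0,"ry":0,"rz":0},{"dx":0,"dy":0,"dz":-0.04,"rx":0,"ry":0,"rz":0},{"dx":0,"dy":0,"dz":-0.04,"rx":0,"ry":0,"rz":0}]'
python3 -c "
from h import *
go(484.7,-225.8,163);print(arm.get_obs()['torque'])"
```

```text
clock: 16.02
position: [484.7, -226.7, 332.7]
tcp_rot: [2.418, 2.004, -0.0]
contact_force: [-0.5, 0.7, -1.1]
opening: 50.1
gripper_force: 55.0
grip [ 484.79  -226.745  173.546] yaw y -10.696344741919406 tilt 0.032959784335307496 d units [ 0.003 -0.001  0.035] clock 16.0167 F [-0.509  0.653 -1.089] j [ 0.669  0.405 -0.44   1.855  0.212  0.927 -0.054]
[ 0.102 -0.112 -0.044]
```

The cap is free: there is no load on the lift. Raising it to about 75 mm above the mouth.

```bash
python3 -m handwheel '[{"dx":0,"dy":0,"dz":-0.03,"rx":0,"ry":0,"rz":0},{"dx":0,"dy":0,"dz":-0.08,"rx":0,"ry":0,"rz":0},{"dx":0,"dy":0,"dz":-0.14,"rx":0,"ry":0,"rz":0},{"dx":0,"dy":0,"dz":-0.2,"rx":0,"ry":0,"rz":0},{"dx":0,"dy":0,"dz":-0.25,"rx":0,"ry":0,"rz":0},{"dx":0,"dy":0,"dz":-0.275,"rx":0,"ry":0,"rz":0},{"dx":0,"dy":0,"dz":-0.285,"rx":0,"ry":0,"rz":0},{"dx":0,"dy":0,"dz":-0.285,"rx":0,"ry":0,"rz":0}]'
python3 -m handwheel '[{"dx":0,"dy":0,"dz":0,"rx":0,"ry":0,"rz":0},{"dx":0,"dy":0,"dz":0,"rx":0,"ry":0,"rz":0},{"dx":0,"dy":0,"dz":0,"rx":0,"ry":0,"rz":0},{"dx":0,"dy":0,"dz":0,"rx":0,"ry":0,"rz":0}]'
python3 - <<'E'
from h import *
go(485,-226,258)
s=arm.grab_frame("side");t=arm.grab_frame("top")
s0=cv2.imread("pics/s0.png")[...,::-1]
for n in ("cap","jug","jug_mouth","dish","dosing_cup"):
    for k,f in (("s",s),("t",t)):
        for m in arm.mark_of(f,n)[:2]: print(n,k,np.array(m["position"])*[640,400],round(m["confidence"],2))
        if n in("cap","jug"):
            for m in arm.masks_of(f,n)[:1]:
                ys,xs=np.where(m["mask"]);print("  mask",k,xs.min(),xs.max(),ys.min(),ys.max())
print("cap",proj(s,(485,-226,240)),"jug mouth",proj(s,(485,-226,165)))
d=np.abs(s["color"].astype(int)-s0).sum(2)[218:258,230:290];print("lower jug diff",d.mean(),(d>60).mean())
a=cv2.Canny(np.ascontiguousarray(s0[205:258,225:292]),60,150);g=cv2.cvtColor(np.ascontiguousarray(s0[222:256,240:290]),7).astype(np.float32);h=cv2.cvtColor(np.ascontiguousarray(s["color"][222:256,240:290]),7).astype(np.float32);print("shift",cv2.phaseCorrelate(g,h))
E
```

```text
clock: 16.68
position: [484.7, -226.5, 418.2]
tcp_rot: [2.418, 2.004, 0.0]
contact_force: [-0.3, -0.3, -1.3]
opening: 50.0
gripper_force: 55.0
clock: 17.02
position: [484.6, -226.4, 417.3]
tcp_rot: [-2.418, -2.004, 0.001]
contact_force: [0.5, 0.7, -1.3]
opening: 49.8
gripper_force: 55.0
grip [ 484.408 -226.34   258.059] yaw y -10.678395440070332 tilt 0.06929673225737397 d units [0.001 0.002 0.   ] clock 17.0167 F [ 0.456  0.69  -1.278] j [ 0.692  0.32  -0.459  1.745  0.156  1.113 -0.002]
cap s [247.104 174.92 ] 0.54
cap t [395.392 184.68 ] 0.54
jug s [252.224 239.52 ] 0.89
  mask s 234 284 194 254
  mask t 356 395 166 224
jug_mouth s [248.704 195.92 ] 0.66
jug_mouth t [390.592 194.2  ] 0.88
jug_mouth t [383.488 204.6  ] 0.47
dish s [348.416 210.68 ] 0.57
dish t [273.216 229.2  ] 0.78
dosing_cup s [228.288 263.2  ] 0.67
dosing_cup s [345.024 199.   ] 0.51
dosing_cup t [273.6 229. ] 0.88
dosing_cup t [375.488 247.68 ] 0.8
cap (np.float64(249.31282165243795), np.float64(176.37813043230557)) jug mouth (np.float64(250.98753741532255), np.float64(196.52091580633234))
lower jug diff 16.041666666666668 0.03125
shift ((-0.12615902704267157, -0.04215382879146645), 0.98228436893887)
```

Everything checks out. The cap is free and held about 75 mm above the mouth, the jug hasn't moved (shift 0.1 px), and the cup is in the dish. Handing in.

```bash
python3 -c "
from bench import arm
print(arm.sign_off())"
```

```text
the job is handed in; nothing more can be done
None
```

The job is handed in at about 17 s: the dosing cup stands mouth down in the white dish, and the unlocked cap is held level about 75 mm above the open mouth of the jug, which has not moved.

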